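Try the candle cupboard, free its catch if caught, and hold the door open

TASK

Try the candle cupboard's door first: tug it by its handle, with the black slide on top still at its starting end. The worn catch inside sometimes holds the door and sometimes does not; if it is caught, push the slide all the way over towards the hinge side to free it, then swing the door open at least 45 degrees by its handle and finish holding it there, still and against its closing spring, without letting go. Leave the candles and other things around it where they are.

Things in the scene. Friction and masses are not known exactly. Their poses are not given: they have to be found in the camera images.
- cabinet: Plywood cupboard fixed to the table, 180 deep (x) x 240 wide (y) x 250 high; origin at the centre of its underside; its -x side is the door side, facing the robot, +y is the hinge side. A steel plate 44 x 90, 4 thick, carries the slide on its top.
- door (a joint): Opening angle of the upright grey door, rad: 0 shut, grows as the free (-y) edge swings out towards the robot, stop at 1.7. The door is 210 wide, 228 high, 15 thick, 0.6 kg, on an upright hinge. A spring always pulls it shut: about 1.5 N at the handle when shut, 3.4 N at 0.85 rad, so it swings shut when let go. When the catch holds, the door comes out only about 0.05 rad (9 mm at the handle) and then stops hard; when the catch is free it goes on opening.
- handle: The door's handle: an upright round steel bar, diameter 12, about 100 long, its axis 40 in front of the door's outer face, 170 from the hinge along the door. Origin on the bar's axis, 23 below its top end, which is level with the cupboard's top (250 above the table). Two standoffs join it to the door 27 and 65 below the origin. Can be pinched from above across the door's width. Moves with the door.
- door_hinge (a point): Point on the door's upright hinge axis (at the outer face's edge), at the height of the handle's origin.
- slide (a joint): Travel of the black slide on the cupboard's top, m: starts within 0 to 0.005 at its free-edge end whether the catch is caught or not, 0.034 at its stop towards the hinge (cupboard's +y). Beyond 0.026 the catch is surely free and stays free. It moves against about 3 N of friction and stays where it is left.
- slide_knob (a point): Centre of the top of the slide's knob: a black block 26 (cupboard's x) x 14 (y), 32 high above its steel plate, its top 286 above the table. It stands 45 behind the door's outer face when that is shut. Can be pinched across its 14 mm, or pushed. Moves with the slide.
- pillar_a: Ivory pillar candle, diameter 68, 130 tall, standing inside the cupboard; bystander; origin in the middle of its underside.
- pillar_b: Ivory pillar candle, diameter 68, 100 tall, standing inside the cupboard; bystander; origin in the middle of its underside.
- pillar_c: Brown pillar candle, diameter 72, 150 tall, on the table close to one side of the cupboard; bystander; origin in the middle of its underside.
- tin: Small aluminium can, diameter 56, 50 tall, on the rear half of the cupboard's top; bystander; origin in the middle of its underside.
- wax_slab: Pale wax slab 110 x 85 x 35, on the table beside the cupboard; bystander; origin in the middle of its underside.
- dye_cup: Steel cup, rim diameter 70, 70 tall, on the table in front of and to the right of the cupboard; bystander; origin in the middle of its underside.
- spatula: Spatula lying on the table on the left; bystander; origin underneath, about the middle of its length; about 25 high or less.

How it is judged:
By the outcome, as a careful person would: the job done as asked, in the order asked, and still so for the second after the job is handed in, while the arm keeps its last pose, push and grip.
It also fails if it takes over 48 s, if anything falls off the work surface, if the arm or the gripper's body presses on something with over 40 N, if the wrist force passes 120 N, or if a joint passes its speed limit or range.

ROBOT

A 6-joint arm with a two-finger parallel gripper is mounted at the origin on the work surface. World frame = base frame: x ahead of the robot, y to its left, z up, the work surface at z = 0. Lengths are in mm, angles in rad, forces in N, time in s.
With the tool pointing down it reaches from about 350 to 875 mm from the base axis. Payload 4.2 kg.
Tool frame: the origin (TCP) lies midway between the tips of the shut fingers; the grasp point (between the pads) lies 19 mm behind it; z points along the fingers, y is the line along which they close (so a half turn about z gives the same grasp; the last joint's range is limited). The gripper opens to 85 mm and grips with 20 to 120 N. Pads are 22 mm wide; open, the fingers measure 114 mm over their backs; the gripper's body (76 mm by 85 mm) begins 54 mm behind the grasp point. The pads swing forward as they close: fully open they stand 13 mm farther back than shut.
Start: joints at [-1.066, 0.385, 0.008, 0, -1.194, -0.259], TCP at [152.1, -606.189, 231.312] pointing down, gripper open.
Joint ranges: [-3.14, 3.14], [-1.21, 2.06], [-1.07, 1.41], [-3.16, 2.05], [-2.99, -0.16], [-3.1, 3.1]. Speed limits (rad/s): [2.79, 2.79, 3.14, 3.14, 3.14, 3.14].

INTERFACE

Orientations are given as a unit quaternion [x, y, z, w].
In Python, from bench import arm gives the robot as it stands.
- The arm moves only by the tool send_rows, never from a script. Its argument "targets" is a list of rows, each an object of numbers: "gripper": the gripper command: -1 is fully open, 1 is shut, values between are in proportion; "x", "y", "z": the shift along the tool's x, y, z in cm; "ax", "ay", "az": the turn, a rotation vector about the tool's x, y, z in degrees. A call has 1 to 5 rows; each row shifts and turns the commanded pose from where the row before left it, along the tool's axes as they then stand; what a row does not reach is not made up. A row lasts 1/12 s, in which the tool goes at most 41.7 mm and 7.16 degrees, less where a joint would pass 70% of its speed; a pose out of reach is approached as far as the arm can. A call is refused whole if a number of a shift passes 4.17 or a number of a turn 7.16, either way. A call with a gripper value outside its range is refused whole. The fingers move at their own pace and stop on an object; the grip force is fixed at half the most. Time passes only in rows, so rows that do not move let the fingers close. It gives the time, the measured TCP pose, the force, the opening and the grip force at its end, in the units of the state.
- arm.read_state(): the state, without advancing time (a new reading comes with each control period).
- arm.get_image(name): name is "side" or "top"; returns (picture, depth): 480x640x3 uint8, red, green, blue; 480x640 float32, mm along the optical axis (not along the pixel's ray), 0 where there is no reading.
- arm.camera_model(name): a dict with "fx", "fy", "cx", "cy" (pixels), "cam_to_world" (4x4, takes a point from camera to world coordinates). Camera axes: x right, y down, z forward; pixel columns grow to the right and rows downward; lengths in mm; the calibration is good to about 2 mm. A picture is of the moment at which its call begins. camera_model takes no time and is no camera call.
- arm.job_done(): hands the job in; it is judged then, once.
Trained networks look in the newest picture that a camera, given by its name, has taken for a name from the list of things; names that differ only in an ending like _2 or _b are one class to them, and where a whole thing is asked for, a point or a joint stands for the part that bears it (a point fixed in the world has none). Each returns a list of dicts, best first, with "score" (0 to 1); they miss things now and then, are a little off and sometimes report something else, mostly with a low value. They report only what shows in the picture. A call takes as long as a camera call.
- arm.boxes_of(camera, thing): "rect" ([left, top, width, height] in pixels, round what is visible of it).
The state is a dict: "clock": time; "joints": joint angles; "joint_vel": joint speeds; "joint_efforts": joint torques, N m; "position": TCP position; "ee_rot": TCP orientation; "contact_force": force on the tool from outside, world axes, zero at the start; "wrist_torque": the same for the moment, N m; "gripper_width": finger opening in mm; "grasp_force": force on a finger pad.
Only numpy, scipy, OpenCV 4.12 (cv2) and the standard library are available. Lean on these libraries where they do the work, as an engineer would, in place of code of your own. Each camera call takes 0.05 s, during which the arm holds its last target. There are 200 camera calls.

## Working session

There is one attempt and no reset: what is moved stays moved. The work goes in short steps, Python scripts to look and compute and a tool call to move; the robot and the scene stay as the last step left them, time stands still between calls to the robot, and variables do not carry over. Pictures are saved under pics/ and viewed, at most 10 in all, crops included, and the job is handed in when it is done.

Besides the shell and the picture viewer there is one more tool, called as name(argument=value, ...) on one line, values as JSON. send_rows: Moves the arm, as the interface text tells. Its arguments: {"type":"object","properties":{"targets":{"type":"array"}},"required":["targets"]}

```bash
mkdir -p pics; cat > h.py <<'E'
import numpy as np, cv2
from bench import arm
def cloud(n):
    im,d=arm.get_image(n); m=arm.camera_model(n); T=np.array(m["cam_to_world"])
    v,u=np.mgrid[0:480,0:640]
    P=np.stack([(u-m["cx"])/m["fx"]*d,(v-m["cy"])/m["fy"]*d,d],-1)
    W=P@T[:3,:3].T+T[:3,3]; W[d==0]=np.nan
    return im,W
E
python3 - <<'E'
from h import *
s=arm.read_state(); print(s)
for n in("side","top"):
    im,W=cloud(n); cv2.imwrite(f"pics/{n}0.png",im[...,::-1]); np.save(n+"0.npy",W)
    print(n,np.round(np.array(arm.camera_model(n)["cam_to_world"]),2).tolist())
    for t in("cabinet","handle","slide_knob","door"): print(t,arm.boxes_of(n,t)[:2])
E
```

```text
{'clock': 0.0, 'joints': array([-1.06641140e+00,  3.85593712e-01,  6.64086460e-03, -5.15537896e-04,
       -1.19402320e+00, -2.58619286e-01]), 'joint_vel': array([ 0.00074421, -0.00072301,  0.00067191,  0.00096088,  0.00025948,
       -0.00079227]), 'joint_efforts': array([-2.58975870e-04, -3.92289162e+01,  1.88401669e+01,  4.18628186e+00,
       -4.50529173e-03,  8.18956039e-06]), 'position': array([ 151.9543353 , -605.64403182,  230.20260018]), 'ee_rot': array([-1.22479335e-01,  9.92470437e-01,  1.10070617e-03, -1.83410799e-04]), 'contact_force': array([-0.52410916, -0.28917208, -0.36654334]), 'wrist_torque': array([ 0.04179069,  0.01203836, -0.06720378]), 'grasp_force': 0.0, 'gripper_width': 85.43283119930032}
side [[-0.98, 0.2, -0.06, 683.86], [0.21, 0.93, -0.32, 390.69], [-0.01, -0.32, -0.95, 1128.87], [0.0, 0.0, 0.0, 1.0]]
cabinet [{'rect': [204.2, 159.0, 135.5, 170.1], 'score': 0.74}, {'rect': [313.1, 312.0, 41.3, 49.5], 'score': 0.25}]
handle [{'rect': [313.6, 170.7, 16.7, 26.8], 'score': 0.76}]
slide_knob [{'rect': [279.6, 187.6, 16.3, 15.2], 'score': 0.62}, {'rect': [314.3, 314.1, 38.5, 47.2], 'score': 0.5}]
door [{'rect': [292.1, 162.4, 49.6, 126.8], 'score': 0.75}]
top [[-0.02, -0.99, 0.15, 432.19], [-1.0, 0.02, 0.01, 85.83], [-0.01, -0.15, -0.99, 1404.6], [0.0, 0.0, 0.0, 1.0]]
cabinet [{'rect': [279.0, 140.8, 114.4, 109.7], 'score': 0.61}]
handle [{'rect': [368.3, 231.7, 7.2, 16.5], 'score': 0.72}]
slide_knob []
door []
```

```bash
python3 - <<'E'
import cv2,numpy as np
a=cv2.imread("pics/side0.png")[100:400,150:450];b=cv2.imread("pics/top0.png")[90:340,210:460]
cv2.imwrite("pics/c.png",np.hstack([cv2.resize(a,(400,400)),cv2.resize(b,(400,400))]))
for n,p in(("side",[(u,v) for u in(288,) for v in(191,194,197)]+[(u,v) for u in (318,320,322,324) for v in(175,182,190)]),("top",[(u,v) for u in(370,372,374) for v in(236,240,244)])):
    W=np.load(n+"0.npy")
    for u,v in p: print(n,u,v,np.round(W[v,u],1))
E
```

```text
side 288 191 [673.2   1.9 287.2]
side 288 194 [674.2   5.5 282.5]
side 288 197 [675.2   5.3 269. ]
side 318 175 [ 590.1 -158.    -1.2]
side 318 182 [ 593.9 -140.    -2. ]
side 318 190 [ 598.2 -119.3   -2.1]
side 320 175 [ 5.855e+02 -1.564e+02  2.000e-01]
side 320 182 [ 589.4 -137.6    1. ]
side 320 190 [ 593.8 -116.2    2.4]
side 322 175 [ 580.5 -156.4   -2. ]
side 322 182 [ 5.845e+02 -1.372e+02 -2.000e-01]
side 322 190 [ 588.6 -117.6   -2.9]
side 324 175 [599.3 -36.3 244.6]
side 324 182 [599.2 -37.8 210.7]
side 324 190 [599.3 -38.3 171.7]
top 370 236 [615.8 -33.  207.8]
top 370 240 [606.9 -33.2 203.1]
top 370 244 [596.7 -32.4 207.8]
top 372 236 [616.1 -38.1 204.8]
top 372 240 [606.6 -37.8 204.7]
top 372 244 [590.8 -32.8 249.6]
top 374 236 [638.  -58.2  61.6]
top 374 240 [637.  -65.   -5.6]
top 374 244 [591.2 -37.7 246.1]
```

View pics/c.png

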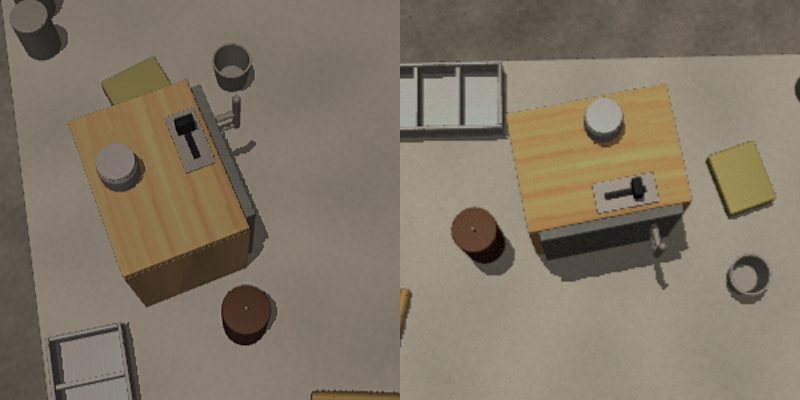

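The pictures show the cupboard turned by about 10°. The handle bar is near side px (326,178) and top px (371,242), and the knob is near side px (289,191). The cup stands right of the handle and the brown candle is near the hinge side. Next I fit the pose.

```bash
python3 - <<'E'
from h import *
for n in("side","top"):
    W=np.load(n+"0.npy"); x,y,z=W[...,0],W[...,1],W[...,2]
    m=(abs(z-250)<7)&(x>560)&(x<950)&(y>-150)&(y<300)
    k,l,st,c=cv2.connectedComponentsWithStats(m.astype(np.uint8)); i=1+np.argmax(st[1:,4])
    r=cv2.minAreaRect(W[l==i][:,:2].astype(np.float32)); print(n,r,np.round(cv2.boxPoints(r),0).tolist(), "z",np.median(z[l==i]))
    m=(z>262)&(z<300)&(x>640)&(x<720)&(y>-60)&(y<100)
    print("knob",m.sum(),np.round(np.nanmean(W[m],0),1), np.nanmin(W[m],0),np.nanmax(W[m],0))
    t=m&(z>282); print("knobtop",t.sum(),np.median(W[t],0),cv2.minAreaRect(W[t][:,:2].astype(np.float32)))
    m=(z>160)&(z<262)&(x>570)&(x<612)&(y>-80)&(y<0)
    for a,b in((160,185),(185,210),(210,240),(240,262)):
        q=m&(z>a)&(z<b)
        if q.any(): print("h",a,q.sum(),np.round(np.median(W[q],0),1),W[q].min(0).round(1),W[q].max(0).round(1))
    for t0,lo,hi in(("cup",55,80),("pil",140,155)):
        q=(z>lo)&(z<hi)&(x>480)&(x<720)&((y<-90) if t0=="cup" else (y>150))
        print(t0,q.sum(),np.round(np.nanmean(W[q],0),0),np.nanmin(W[q],0).round(),np.nanmax(W[q],0).round())
E
```

```text
side ((717.2913818359375, 49.79902648925781), (195.31472778320312, 241.72450256347656), 9.951192855834961) [[600.0, 152.0], [642.0, -86.0], [834.0, -52.0], [793.0, 186.0]] z 249.02814815330476
knob 173 [6.733e+02 6.000e-01 2.795e+02] [659.9385232  -10.72814598 262.08879088] [686.626152     6.85092629 287.77843968]
knobtop 102 [673.3629593   -1.44611975 284.52104474] ((673.277099609375, -2.1683855056762695), (25.649370193481445, 15.005248069763184), 8.494483947753906)
h 160 57 [599.7 -33.6 166.4] [589.7 -41.2 160.3] [611.9 -29.3 184.4]
h 185 62 [600.2 -33.2 202.1] [589.8 -40.3 185.6] [612.  -29.2 209.5]
h 210 42 [594.4 -33.3 226.6] [590.  -38.  210.5] [599.5 -31.4 239.6]
h 240 33 [594.1 -35.6 246.4] [587.9 -42.7 240.2] [599.3 -31.1 250.7]
cup 2480 [ 602. -515.   68.] [ 480. -670.   55.] [ 720. -163.   80.]
pil 1187 [641. 239. 148.] [603. 154. 140.] [719. 279. 155.]
top ((717.5045166015625, 50.07319641113281), (197.1897735595703, 240.48538208007812), 10.083839416503906) [[599.0, 151.0], [641.0, -86.0], [836.0, -51.0], [794.0, 186.0]] z 250.53210245676814
knob 90 [670.9  -1.7 283.4] [658.94565852 -10.02394634 262.14610937] [686.55856019   5.66715787 290.64444986]
knobtop 71 [672.21436213  -2.58199086 286.12004252] ((672.5186767578125, -2.388254165649414), (25.715774536132812, 13.705306053161621), 12.771954536437988)
h 160 16 [601.6 -32.5 166.9] [587.  -37.9 160.1] [610.8 -30.  184. ]
h 185 29 [604.3 -33.4 203.3] [587.  -39.6 185. ] [611.9 -30.7 208.4]
h 210 12 [589.  -33.1 223.1] [587.8 -41.1 211. ] [595.3 -31.6 235.7]
h 240 24 [592.9 -37.5 247.5] [587.  -42.2 241.6] [598.3 -32.8 251.6]
cup 2852 [ 581. -553.   70.] [ 480. -741.   55.] [ 720. -164.   80.]
pil 824 [633. 333. 149.] [542. 150. 140.] [696. 710. 155.]
```

send_rows(targets=[{"z":-2.7,"az":4.1,"gripper":-1},{"z":-2.7,"gripper":-1},{"x":-2.5,"y":2.3,"gripper":-1},{"x":-2.5,"y":2.3,"gripper":-1},{"x":-2.5,"y":2.3,"gripper":-1}])

```text
$.targets[0]: bad value
```

send_rows(targets=[{"x":-2.6,"y":2.4,"gripper":-1},{"x":-2.6,"y":2.4,"gripper":-1},{"x":-2.6,"y":2.4,"gripper":-1},{"x":-2.6,"y":2.4,"gripper":-1},{"x":-2.6,"y":2.4,"gripper":-1}])

```text
$.targets[0]: bad value
```

send_rows(targets=[{"x":-2.6,"y":2.4,"gripper":-1},{"x":-2.6,"y":2.4,"gripper":-1},{"x":-2.6,"y":2.4,"gripper":-1},{"x":-2.6,"y":2.4,"gripper":-1},{"x":-2.6,"y":2.4,"gripper":-1}])

```text
$.targets[0]: bad value
```

```bash
cat >> h.py <<'E'
from scipy.spatial.transform import Rotation as R
def go(t,yaw=None):
    s=arm.read_state(); r=R.from_quat(s["ee_rot"]); M=r.as_matrix()
    print("t",round(s["clock"],2),"pos",s["position"].round(1),"yawy",np.degrees(np.arctan2(-M[0,1],M[1,1])).round(2),"zaxis",M[:,2].round(3),"w",round(s["gripper_width"],1),"F",s["contact_force"].round(1),"g",round(s["grasp_force"],1))
    print("tool shift cm",(M.T@(np.array(t)-s["position"])/10).round(2))
E
python3 -c "
from h import *
go([593.4,-36.5,285])"
```

```text
t 0.5 pos [ 152.1 -606.2  231.3] yawy 14.08 zaxis [-0.  0. -1.] w 85.1 F [ 0.1 -0.2  0.1] g 0.0
tool shift cm [-56.66  44.52  -5.37]
```

send_rows(targets=[{"x":0,"y":0,"z":-2.7,"ax":0,"ay":0,"az":4.1,"gripper":-1},{"x":0,"y":0,"z":-2.7,"ax":0,"ay":0,"az":0,"gripper":-1},{"x":-2.5,"y":2.3,"z":0,"ax":0,"ay":0,"az":0,"gripper":-1},{"x":-2.5,"y":2.3,"z":0,"ax":0,"ay":0,"az":0,"gripper":-1},{"x":-2.5,"y":2.3,"z":0,"ax":0,"ay":0,"az":0,"gripper":-1}])

```text
clock: 0.92
position: [214.3, -524.5, 285.6]
ee_rot: [-0.086, 0.996, -0.0, 0.0]
contact_force: [0.9, -0.1, 0.2]
gripper_width: 85.3
grasp_force: 0.0
```

send_rows(targets=[{"x":-2.8,"y":2.5,"z":0,"ax":0,"ay":0,"az":0,"gripper":-1},{"x":-2.8,"y":2.5,"z":0,"ax":0,"ay":0,"az":0,"gripper":-1},{"x":-2.8,"y":2.5,"z":0,"ax":0,"ay":0,"az":0,"gripper":-1},{"x":-2.8,"y":2.5,"z":0,"ax":0,"ay":0,"az":0,"gripper":-1},{"x":-2.8,"y":2.5,"z":0,"ax":0,"ay":0,"az":0,"gripper":-1}])

```text
clock: 1.33
position: [330.9, -376.3, 285.7]
ee_rot: [-0.087, 0.996, -0.0, 0.0]
contact_force: [0.9, -0.8, 0.3]
gripper_width: 85.2
grasp_force: 0.0
```

send_rows(targets=[{"x":-2.8,"y":2.5,"z":0,"ax":0,"ay":0,"az":0,"gripper":-1},{"x":-2.8,"y":2.5,"z":0,"ax":0,"ay":0,"az":0,"gripper":-1},{"x":-2.8,"y":2.5,"z":0,"ax":0,"ay":0,"az":0,"gripper":-1},{"x":-2.8,"y":2.5,"z":0,"ax":0,"ay":0,"az":0,"gripper":-1},{"x":-2.8,"y":2.5,"z":0,"ax":0,"ay":0,"az":0,"gripper":-1}])

```text
clock: 1.75
position: [447.2, -228.8, 285.8]
ee_rot: [-0.087, 0.996, -0.0, 0.0]
contact_force: [0.9, -0.4, 0.2]
gripper_width: 85.5
grasp_force: 0.0
```

send_rows(targets=[{"x":-2.8,"y":2.5,"z":0,"ax":0,"ay":0,"az":0,"gripper":-1},{"x":-2.8,"y":2.5,"z":0,"ax":0,"ay":0,"az":0,"gripper":-1},{"x":-2.8,"y":2.5,"z":0,"ax":0,"ay":0,"az":0,"gripper":-1},{"x":-2.8,"y":2.5,"z":0,"ax":0,"ay":0,"az":0,"gripper":-1},{"x":-2.0,"y":2.0,"z":0,"ax":0,"ay":0,"az":0,"gripper":-1}])

```text
clock: 2.17
position: [557.2, -87.1, 285.3]
ee_rot: [-0.088, 0.996, 0.0, 0.0]
contact_force: [0.8, -1.4, 0.3]
gripper_width: 85.4
grasp_force: 0.0
```

```bash
python3 -c "
from h import *
go([593.4,-36.5,285])"
```

```text
t 2.17 pos [557.2 -87.1 285.3] yawy 10.06 zaxis [ 0.001  0.    -1.   ] w 85.4 F [ 0.8 -1.4  0.3] g 0.0
tool shift cm [-4.45  4.35  0.04]
```

send_rows(targets=[{"x":-2.2,"y":2.2,"z":0,"ax":0,"ay":0,"az":0,"gripper":-1},{"x":-1.6,"y":1.5,"z":0,"ax":0,"ay":0,"az":0,"gripper":-1},{"x":0,"y":0,"z":0,"ax":0,"ay":0,"az":0,"gripper":-1}])

```text
clock: 2.42
position: [588.7, -43.3, 284.5]
ee_rot: [-0.089, 0.996, 0.0, 0.0]
contact_force: [0.3, -0.4, 0.3]
gripper_width: 85.0
grasp_force: 0.0
```

```bash
python3 -c "
from h import *
go([593.4,-36.5,210])
im,W=cloud('top'); im2,_=cloud('side')
cv2.imwrite('pics/d.png',np.hstack([cv2.resize(im[150:310,290:450],(400,400)),cv2.resize(im2[100:260,250:410],(400,400))])[...,::-1])"
```

```text
t 2.42 pos [588.7 -43.3 284.5] yawy 10.2 zaxis [ 0.  0. -1.] w 85.0 F [ 0.3 -0.4  0.3] g 0.0
tool shift cm [-0.58  0.58  7.45]
```

View pics/d.png

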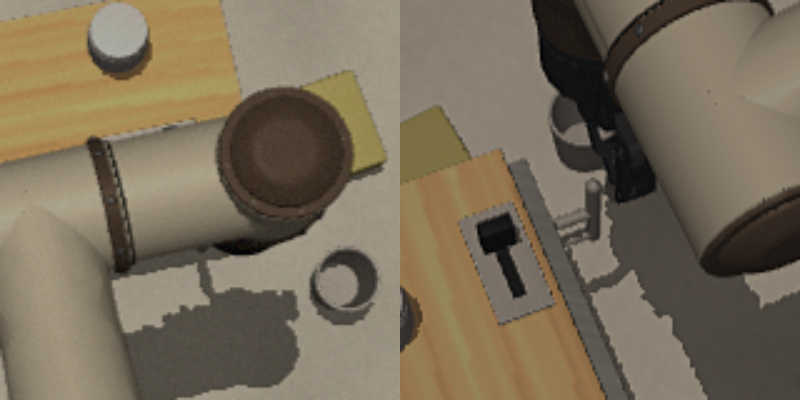

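The hand is above the bar, which stands at about (592,210) in the right panel, and the fingers are on either side and clear of the knob. I'll go down and close.

send_rows(targets=[{"x":-0.55,"y":0.6,"z":0,"ax":0,"ay":0,"az":0,"gripper":-1},{"x":0,"y":0,"z":2.5,"ax":0,"ay":0,"az":0,"gripper":-1},{"x":0,"y":0,"z":2.5,"ax":0,"ay":0,"az":0,"gripper":-1},{"x":0,"y":0,"z":2.2,"ax":0,"ay":0,"az":0,"gripper":-1},{"x":0,"y":0,"z":0,"ax":0,"ay":0,"az":0,"gripper":-1}])

```text
clock: 2.93
position: [587.7, -40.3, 208.7]
ee_rot: [-0.086, 0.996, 0.0, -0.005]
contact_force: [-1.1, -0.3, -1.1]
gripper_width: 85.8
grasp_force: 0.0
```

send_rows(targets=[{"x":0,"y":0,"z":0,"ax":0,"ay":0,"az":0,"gripper":1},{"x":0,"y":0,"z":0,"ax":0,"ay":0,"az":0,"gripper":1},{"x":0,"y":0,"z":0,"ax":0,"ay":0,"az":0,"gripper":1},{"x":0,"y":0,"z":0,"ax":0,"ay":0,"az":0,"gripper":1},{"x":0,"y":0,"z":0,"ax":0,"ay":0,"az":0,"gripper":1}])

```text
clock: 3.35
position: [591.5, -39.5, 214.6]
ee_rot: [-0.087, 0.996, 0.0, 0.001]
contact_force: [0.7, -0.6, -0.6]
gripper_width: 25.4
grasp_force: 0.0
```

send_rows(targets=[{"x":0,"y":0,"z":0,"ax":0,"ay":0,"az":0,"gripper":1},{"x":0,"y":0,"z":0,"ax":0,"ay":0,"az":0,"gripper":1},{"x":0,"y":0,"z":0,"ax":0,"ay":0,"az":0,"gripper":1},{"x":0,"y":0,"z":0,"ax":0,"ay":0,"az":0,"gripper":1},{"x":0,"y":0,"z":0,"ax":0,"ay":0,"az":0,"gripper":1}])

```text
clock: 3.77
position: [591.3, -36.7, 214.5]
ee_rot: [-0.088, 0.996, 0.002, 0.001]
contact_force: [-2.4, 10.6, 4.9]
gripper_width: 10.1
grasp_force: 58.4
```

send_rows(targets=[{"x":0.3,"y":0.2,"z":0,"ax":0,"ay":0,"az":0,"gripper":1},{"x":0.3,"y":0,"z":0,"ax":0,"ay":0,"az":0,"gripper":1},{"x":0,"y":0,"z":0,"ax":0,"ay":0,"az":0,"gripper":1}])

```text
clock: 4.02
position: [586.5, -36.3, 214.5]
ee_rot: [-0.087, 0.996, 0.002, 0.003]
contact_force: [2.6, 8.5, 0.9]
gripper_width: 10.1
grasp_force: 58.8
```

send_rows(targets=[{"x":0.3,"y":0,"z":0,"ax":0,"ay":0,"az":0,"gripper":1},{"x":0.3,"y":0,"z":0,"ax":0,"ay":0,"az":0,"gripper":1},{"x":0,"y":0,"z":0,"ax":0,"ay":0,"az":0,"gripper":1}])

```text
clock: 4.27
position: [581.8, -35.9, 214.5]
ee_rot: [-0.087, 0.996, 0.003, 0.005]
contact_force: [4.7, 12.5, 1.5]
gripper_width: 10.2
grasp_force: 58.8
```

send_rows(targets=[{"x":0.3,"y":0.1,"z":0,"ax":0,"ay":0,"az":0,"gripper":1},{"x":0.3,"y":0.1,"z":0,"ax":0,"ay":0,"az":0,"gripper":1},{"x":0,"y":0,"z":0,"ax":0,"ay":0,"az":0,"gripper":1}])

```text
clock: 4.52
position: [575.2, -34.9, 214.6]
ee_rot: [-0.088, 0.996, 0.003, 0.005]
contact_force: [2.8, 13.1, 0.2]
gripper_width: 9.8
grasp_force: 58.9
```

The door has passed 16 mm with under 5 N and no hard stop, so the catch is free. I leave the slide alone and swing along the arc.

send_rows(targets=[{"x":0,"y":0.2,"z":0,"ax":0,"ay":0,"az":3,"gripper":1},{"x":0,"y":0,"z":0,"ax":0,"ay":0,"az":3,"gripper":1},{"x":0.88,"y":0.23,"z":0,"ax":0,"ay":0,"az":3,"gripper":1},{"x":0.88,"y":0.23,"z":0,"ax":0,"ay":0,"az":3,"gripper":1},{"x":0.88,"y":0.23,"z":0,"ax":0,"ay":0,"az":3,"gripper":1}])

```text
clock: 4.93
position: [548.2, -28.4, 214.5]
ee_rot: [0.044, 0.999, 0.002, 0.004]
contact_force: [4.6, 8.1, 0.7]
gripper_width: 10.0
grasp_force: 58.9
```

```bash
cat >> h.py <<'E'
def th():
    go([0,0,0]); s=arm.read_state(); d=s["position"][:2]-np.array([603.4,138])
    print("r",np.hypot(*d).round(1),"theta deg",(-93.2-np.degrees(np.arctan2(d[1],d[0]))).round(1))
E
python3 -c "
from h import *
th()"
```

```text
t 4.93 pos [548.2 -28.4 214.5] yawy -5.09 zaxis [ 0.008  0.003 -1.   ] w 10.0 F [4.6 8.1 0.7] g 58.9
tool shift cm [55.01 -2.11 21.05]
r 175.3 theta deg 15.2
```

send_rows(targets=[{"x":0.88,"y":0.24,"z":0,"ax":0,"ay":0,"az":3,"gripper":1},{"x":0.88,"y":0.24,"z":0,"ax":0,"ay":0,"az":3,"gripper":1},{"x":0.88,"y":0.24,"z":0,"ax":0,"ay":0,"az":3,"gripper":1},{"x":0.88,"y":0.24,"z":0,"ax":0,"ay":0,"az":3,"gripper":1},{"x":0.88,"y":0.24,"z":0,"ax":0,"ay":0,"az":3,"gripper":1}])

```text
clock: 5.35
position: [507.3, -8.9, 214.5]
ee_rot: [0.174, 0.985, 0.002, 0.003]
contact_force: [4.7, 4.2, -0.8]
gripper_width: 10.4
grasp_force: 58.8
```

```bash
python3 -c "
from h import *
th()"
```

```text
t 5.35 pos [507.3  -8.9 214.5] yawy -20.08 zaxis [ 0.007  0.002 -1.   ] w 10.4 F [ 4.7  4.2 -0.8] g 58.8
tool shift cm [ 48.08 -16.68  21.08]
r 175.5 theta deg 30.0
```

send_rows(targets=[{"x":0.88,"y":0.25,"z":0,"ax":0,"ay":0,"az":3,"gripper":1},{"x":0.88,"y":0.25,"z":0,"ax":0,"ay":0,"az":3,"gripper":1},{"x":0.88,"y":0.25,"z":0,"ax":0,"ay":0,"az":3,"gripper":1},{"x":0.88,"y":0.25,"z":0,"ax":0,"ay":0,"az":3,"gripper":1},{"x":0.88,"y":0.25,"z":0,"ax":0,"ay":0,"az":3,"gripper":1}])

```text
clock: 5.77
position: [472.6, 20.6, 214.5]
ee_rot: [0.302, 0.953, 0.001, 0.003]
contact_force: [4.1, -0.1, -0.5]
gripper_width: 10.4
grasp_force: 58.8
```

send_rows(targets=[{"x":0.88,"y":0.24,"z":0,"ax":0,"ay":0,"az":3,"gripper":1},{"x":0.88,"y":0.24,"z":0,"ax":0,"ay":0,"az":3,"gripper":1},{"x":0.88,"y":0.24,"z":0,"ax":0,"ay":0,"az":3,"gripper":1},{"x":0.5,"y":0.13,"z":0,"ax":0,"ay":0,"az":1.7,"gripper":1},{"x":0,"y":0,"z":0,"ax":0,"ay":0,"az":0,"gripper":1}])

```text
clock: 6.18
position: [453.0, 46.9, 214.5]
ee_rot: [0.388, 0.922, 0.001, 0.002]
contact_force: [2.7, -2.1, 1.3]
gripper_width: 10.1
grasp_force: 59.0
```

send_rows(targets=[{"x":0,"y":0,"z":0,"ax":0,"ay":0,"az":0,"gripper":1},{"x":0,"y":0,"z":0,"ax":0,"ay":0,"az":0,"gripper":1},{"x":0,"y":0,"z":0,"ax":0,"ay":0,"az":0,"gripper":1},{"x":0,"y":0,"z":0,"ax":0,"ay":0,"az":0,"gripper":1},{"x":0,"y":0,"z":0,"ax":0,"ay":0,"az":0,"gripper":1}])

```text
clock: 6.6
position: [453.2, 46.5, 214.4]
ee_rot: [0.388, 0.922, 0.001, 0.001]
contact_force: [2.8, -1.2, 5.5]
gripper_width: 10.2
grasp_force: 59.4
```

```bash
python3 -c "
from h import *
th()
im,W=cloud('top'); im2,_=cloud('side')
cv2.imwrite('pics/e.png',np.hstack([cv2.resize(im[120:320,260:460],(400,400)),cv2.resize(im2[100:350,180:430],(400,400))])[...,::-1])"
```

```text
t 6.6 pos [453.2  46.5 214.4] yawy -45.68 zaxis [ 0.003  0.    -1.   ] w 10.2 F [ 2.8 -1.2  5.5] g 59.4
tool shift cm [ 28.39 -35.72  21.31]
r 175.9 theta deg 55.4
```

View pics/e.png

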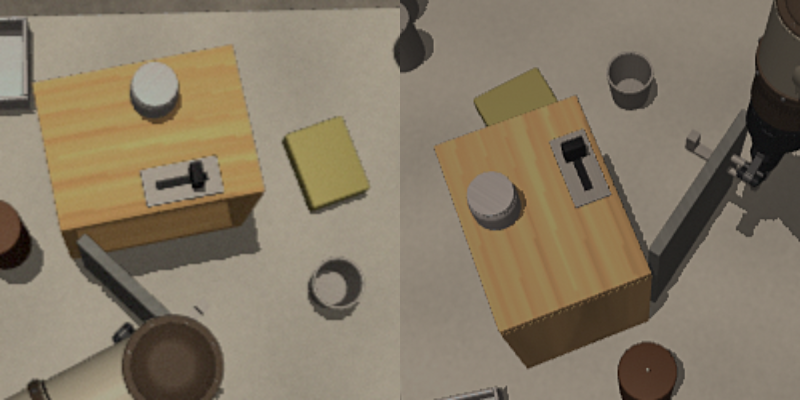

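The door stands open at about 55°, with the bar still gripped at about (745,172) in the right panel. The slide is at its starting end and everything else is where it was. I'm handing it in.

```bash
python3 -c "
from bench import arm
print(arm.job_done())"
```

```text
the job is handed in; nothing more can be done
None
```

I tugged the door and the catch was free, so I left the slide alone, swung the door open to about 55° by its handle, and handed the job in with the arm holding it there still gripped.

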